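Wind up the spice lift

ROBOT

A 6-joint arm with a two-finger parallel gripper is mounted at the origin on a cart in front of the work surface, level with it; the furniture and walls round the work are solid. World frame = base frame: x ahead of the robot, y to its left, z up, the work surface at z = 0. Lengths are in m, angles in rad, forces in N, time in s.
With the tool pointing down it reaches from about 0.3 to 0.875 m from the base axis. Payload 6.4 kg.
Tool frame: the origin (TCP) lies midway between the tips of the shut fingers; the grasp point (between the pads) lies 19 mm behind it; z points along the fingers, y is the line along which they close (so a half turn about z gives the same grasp; the last joint's range is limited). The gripper opens to 85 mm and grips with 20 to 120 N. Pads are 22 mm wide; open, the fingers measure 114 mm over their backs; the gripper's body (76 mm by 85 mm) begins 54 mm behind the grasp point. The pads swing forward as they close: fully open they stand 13 mm farther back than shut.
Start: joints at [-1.529, 0.181, 1.607, -0, 1.354, -0.206], TCP at [0.141, -0.557, 0.231] pointing down, gripper open.
Joint ranges: [-2.99, 2.99], [-0.89, 2.07], [0.3, 2.58], [-1.14, 4.28], [0, 2.63], [-3.12, 3.12]. Speed limits (rad/s): [2.57, 2.57, 3.01, 3.14, 3.14, 3.14].

INTERFACE

Orientations are given as a rotation vector (axis times angle).
In Python, from rig import readout, eyes, sign_off, nets gives the robot as it stands. The module is installed in compiled form; this text tells all that it offers.
- The arm moves only by the shell command python3 -m creep 'ROWS' [FORCE]. ROWS is JSON, a list of rows, each a list of 7 numbers: the turn, a rotation vector about the tool's x, y, z in rad, then the shift along the tool's x, y, z in m, then the closure, from -1 (fully open) to 1 (shut). A call has 1 to 5 rows; each row shifts and turns the commanded pose from where the row before left it, along the tool's axes as they then stand; what a row does not reach is not made up. A row lasts 1/12 s, in which the tool goes at most 41.7 mm and 7.16 degrees, less where a joint would pass 70% of its speed; a pose out of reach is approached as far as the arm can. A call with a gripper value outside its range is refused whole. The fingers move at their own pace and stop on an object; FORCE is the grip in N (left out, the last holds). Time passes only in rows, so rows that do not move let the fingers close. It gives the time, the measured TCP pose, the force, the opening and the grip force at its end, in the units of the state.
- readout.read_state(): the state, without advancing time (a new reading comes with each control period).
- eyes.snapshot(name): name is "scene" or "side" or "wrist"; returns a dict with "frame" (480x640x3 uint8, red, green, blue), "range_z" (480x640 float32, m along the optical axis (not along the pixel's ray), 0 where there is no reading), "K" (3x3 intrinsics, pixels), "world_from_camera" (4x4, takes a point from camera to world coordinates). Camera axes: x right, y down, z forward; pixel columns grow to the right and rows downward; lengths in m; the calibration is good to about 2 mm. A picture is of the moment at which its call begins.
- sign_off(): hands the job in; it is judged then, once.
Trained networks look in the newest picture that a camera, given by its name, has taken for a name from the list of things; names that differ only in an ending like _2 or _b are one class to them, and where a whole thing is asked for, a point or a joint stands for the part that bears it (a point fixed in the world has none). Each returns a list of dicts, best first, with "conf" (0 to 1); they miss things now and then, are a little off and sometimes report something else, mostly with a low value. They report only what shows in the picture. A call takes as long as a camera call. They do not tell look-alikes from the thing itself.
- nets.look_for(camera, name): "extent" ([left, top, right, bottom] in pixels, round what is visible of it).
- nets.cut_out(camera, name): "pixels" (480x640 bool, what is visible of it) and "extent" ([left, top, right, bottom] in pixels, round what is visible of it).
- nets.place_of(camera, name): "location" ([column, row] in pixels: a listed point, or the origin of a listed thing).
The state is a dict: "time": time; "joint_positions": joint angles; "dq": joint speeds; "joint_efforts": joint torques, N m; "tcp_pos": TCP position; "tcp_rot": TCP orientation; "wrist_force": force on the tool from outside, world axes, zero at the start; "wrist_torque": the same for the moment, N m; "grip_width": opening from 0.0 (shut) to 1.0 (fully open); "grip_force": force on a finger pad.
Only numpy, scipy, OpenCV 4.12 (cv2) and the standard library are available. Lean on these libraries where they do the work, as an engineer would, in place of code of your own. Each camera call takes 0.05 s, during which the arm holds its last target. There are 200 camera calls.

TASK

Fit the loose crank fully home on the square shaft of the green spice lift and wind it clockwise, a little over two full turns, until the wooden spice tray has come up flush with the top of the housing. Leave the crank on the shaft and let go of it; leave the blue mug, the food tin and the salt shaker where they stand.

Things in the scene. Friction and masses are not known exactly. Their poses are not given: they have to be found in the camera images.
- spice_lift: Hand-wound spice lift, fixed: green open housing (x -20..110 mm, 200 wide, 130 high) holding three spice jars on a wooden tray (jar tops at most 240 mm over the worktop); in front (x -130..-15, 126 mm wide) a console whose steel face slopes 30 degrees, so the shaft leans 30 degrees from vertical towards the front (-x). Origin on the worktop; x points to the back, z up
- shaft_seat (a point): Point on the shaft's axis at the top of its dark collar (radius 27 mm, middle of the sloping face), where a seated hub's underside rests. z points out along the shaft; x, y are square to its flats and turn with it. Shaft: 14 mm square, 24 mm long beyond the collar, the last 3 mm only 10 mm square. Wall cabinets hang 440 mm over the worktop behind it: swing the arm at short reach
- shaft (a joint): Turn of the shaft in rad; grows as it is wound clockwise looking down on its end (as the white arrow shows; negative about its z). Starts between 0 and 1.5; tray flush at 14.0, hard stop at 14.3. About 0.1 N m turns it and it stays where it is left; turning back lowers the tray
- tray (a joint): height of the wooden tray in m above its lowest position, driven by the shaft (60 mm for 14 rad); 0.060 is flush with the housing's rim, the end stop of the shaft is at 0.0613
- crank: Loose steel crank, about 180 g, standing on its hub. Origin: centre of the hub's underside (socket mouth); z up, x along the arm to the knob. Hub 34 mm square, 22 high, with a 15.6 mm square socket 22 deep, sides along x and y; flat arm at z 22..30 mm, 22 wide; on it, over the hub, a red grip block 20 x 20 mm, z 30..66 mm, flats along x and y
- crank_knob (a point): Middle of the crank's black knob (crank frame x = 60, z = 54 mm). The knob is 18 to 20 mm thick, z 32..76 mm, and spins freely on the arm's end about the crank's z, so a gripper that holds it can keep its orientation while winding
- blue_mug: Blue mug, 84 x 115 x 91 mm, a bystander; origin at its underside
- tin: Food tin, 76 mm across, 58 mm high, a bystander; origin at its underside
- shaker: Salt shaker, 44 mm across, 90 mm high, a bystander; origin at its underside
Mind the look-alikes: they are no part of the job. What is meant by the crank is not orange or purple, and is the smaller of those in its own colour.

How it is judged:
By the outcome, as a careful person would: the job done as asked, in the order asked, and still so for the second after the job is handed in, with the robot touching nothing.
It also fails if it takes over 72 s, if anything falls off the work surface, if the arm or the gripper's body presses on something with over 40 N, if the wrist force passes 120 N, or if a joint passes its speed limit or range.

## Working session

There is one attempt and no reset: what is moved stays moved. The work goes in short steps, Python scripts to look and compute and a shell command to move; the robot and the scene stay as the last step left them, time stands still between calls to the robot, and variables do not carry over. Pictures are saved under pics/ and viewed, at most 13 in all, crops included, and the job is handed in when it is done.

```bash
mkdir -p pics; cat > h.py <<'E'
import numpy as np,cv2
from scipy.spatial.transform import Rotation as R
from rig import readout,eyes,sign_off,nets
def pts(s,mask):
    r,c=np.where(mask&(s["range_z"]>0)); z=s["range_z"][r,c]; K=s["K"]
    P=np.c_[(c-K[0,2])*z/K[0,0],(r-K[1,2])*z/K[1,1],z]
    W=s["world_from_camera"]; return P@W[:3,:3].T+W[:3,3]
def save(s,n): cv2.imwrite(f"pics/{n}.png",s["frame"][:,:,::-1])
E
python3 - <<'E'
from h import *
np.set_printoptions(precision=4,suppress=True)
for c in("scene","side"):
    s=eyes.snapshot(c); save(s,c+"0")
    for n in("crank","crank_knob","shaft_seat","spice_lift"):
        for d in nets.place_of(c,n)[:5]:
            print(c,n,round(d["conf"],2),np.round(d["location"]))
    for d in nets.cut_out(c,"crank")[:5]:
        p=pts(s,d["pixels"]); print(d["extent"],np.median(p,0),p.min(0),p.max(0),d["conf"])
print(readout.read_state())
E
```

```text
scene crank 0.95 [200. 362.]
scene crank 0.9 [250. 386.]
scene crank 0.85 [220. 322.]
scene crank 0.66 [269. 306.]
scene crank_knob 0.89 [266. 406.]
scene crank_knob 0.85 [181. 373.]
scene crank_knob 0.61 [188. 303.]
scene crank_knob 0.61 [250. 267.]
scene shaft_seat 0.4 [305. 222.]
scene spice_lift 0.68 [285. 222.]
scene spice_lift 0.47 [218. 320.]
[249.3, 258.8, 285.8, 316.6] [0.3756 0.1699 0.0431] [ 0.3437  0.1312 -0.0032] [0.5219 0.19   0.1068] 0.94
[173.1, 348.6, 211.2, 385.6] [0.3077 0.3961 0.0338] [ 0.2816  0.3579 -0.0015] [0.3349 0.4462 0.0845] 0.88
[187.8, 295.1, 228.0, 329.6] [0.4069 0.3182 0.0335] [ 0.3793  0.2805 -0.0013] [0.4899 0.3599 0.0838] 0.56
[234.1, 367.5, 277.2, 418.7] [0.1859 0.3041 0.0432] [ 0.1144  0.2787 -0.0001] [0.2462 0.3346 0.1082] 0.56
side crank 0.82 [256. 264.]
side crank 0.36 [491. 258.]
side crank_knob 0.58 [276. 220.]
side shaft_seat 0.51 [345. 232.]
side spice_lift 0.57 [355. 238.]
[246.4, 219.3, 283.9, 268.8] [0.3691 0.1509 0.0385] [ 0.1456 -0.0416 -0.0027] [0.4646 0.2184 0.2735] 0.69
{'time': 0.6, 'joint_positions': array([-1.5293,  0.1808,  1.607 , -0.    ,  1.3538, -0.2063]), 'dq': array([ 0.0006,  0.0005,  0.001 ,  0.002 ,  0.0005, -0.0003]), 'joint_efforts': array([ -0.0012, -44.4594, -35.1522,  -0.0003,   0.001 ,  -0.    ]), 'tcp_pos': array([ 0.141 , -0.5574,  0.2313]), 'tcp_rot': array([-3.1175, -0.3882,  0.    ]), 'wrist_force': array([-0.6919, -0.1473,  0.0296]), 'wrist_torque': array([ 0.0016, -0.0175, -0.0302]), 'grip_force': 0.0, 'grip_width': 0.9944709186521891}
```

View pics/scene0.png

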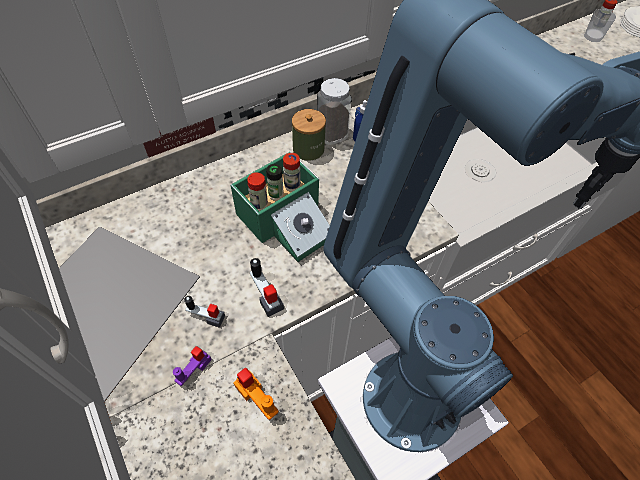

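View pics/side0.png

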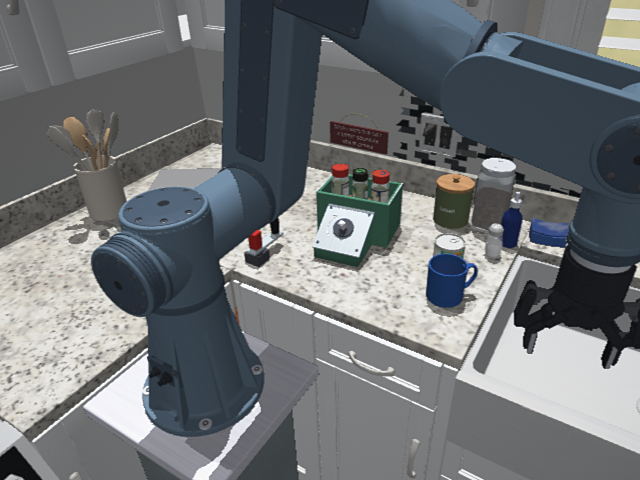

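The small steel crank with the red block (scene, about 188–228 × 295–330) is the target. The one at (268,290) is the larger look-alike. The lift is at (280,205), and its shaft is at (305,222) in scene and (343,230) in side. The mug, tin and shaker are at side x 430–510.

```bash
python3 - <<'E'
from h import *
np.set_printoptions(precision=4,suppress=True)
for c,(u,v) in(("scene",(305,222)),("side",(345,232))):
    s=eyes.snapshot(c)
    m=np.zeros((480,640),bool); m[v-2:v+3,u-2:u+3]=1
    print(c,"seat",np.median(pts(s,m),0), "cam",s["world_from_camera"][:3,3])
    f=cv2.cvtColor(s["frame"],cv2.COLOR_RGB2HSV)
    g=(f[...,0]>60)&(f[...,0]<90)&(f[...,1]>110); g[:150]=0;
    P=pts(s,g); P=P[(P[:,2]>.005)&(P[:,2]<.16)&(P[:,0]<.75)]; print(len(P),P.min(0),P.max(0))
    top=P[(P[:,2]>.12)]; print("rim",len(top),top.min(0),top.max(0))
    if len(top)>20: print(cv2.minAreaRect(top[:,:2].astype(np.float32)))
    # face: plane ransac near seat
    m[:]=0; m[v-35:v+40,u-35:u+35]=1; Q=pts(s,m)
    rng=np.random.default_rng(0); best=0
    for _ in range(800):
        a,b,d=Q[rng.choice(len(Q),3,False)]; n=np.cross(b-a,d-a); 
        if np.linalg.norm(n)<1e-6: continue
        n/=np.linalg.norm(n); n*=np.sign(n[2])
        if abs(n[2]-.866)>.06: continue
        k=abs((Q-a)@n)<.002
        if k.sum()>best: best=k.sum();bk=k
    F=Q[bk]; cen=F.mean(0); n=np.linalg.svd(F-cen)[2][2]; n*=np.sign(n[2]); print("face",best,cen,n,"yaw",np.degrees(np.arctan2(-n[1],-n[0])))
    h=Q-cen; d=h@n; k=(d>.008)&(d<.06)&(np.linalg.norm(h-np.outer(d,n),axis=1)<.05); print("shaft/collar pts",k.sum(),np.median(Q[k],0), np.percentile(d[k],[5,25,50,75,95]))
    m[:]=0; m[285:335,180:235]=1
    if c=="scene":
        Q=pts(s,m);k=(Q[:,2]>.01)&(Q[:,2]<.1); Q=Q[k]; hs=f[m&(s["range_z"]>0)][k]
        red=((hs[:,0]<8)|(hs[:,0]>172))&(hs[:,1]>150); dark=(hs[:,2]<60)
        print("red",red.sum(),Q[red].mean(0),Q[red].max(0)); kn=dark&(Q[:,2]>.04); print("knob",kn.sum(),Q[kn].mean(0),Q[kn].max(0))
E
```

```text
scene seat [ 0.497  -0.0034  0.0959] cam [-0.162   0.368   1.1136]
2442 [ 0.4459 -0.0936  0.005 ] [0.7022 0.1223 0.1388]
rim 748 [ 0.549  -0.0928  0.1201] [0.7022 0.1223 0.1388]
((0.6282349228858948, 0.015414856374263763), (0.13563737273216248, 0.1996084451675415), 9.02035140991211)
face 1082 [ 0.5122 -0.001   0.0746] [-0.498  -0.0928  0.8622] yaw 10.557476892160249
shaft/collar pts 90 [ 0.4994 -0.0019  0.0892] [0.0082 0.0091 0.0104 0.0263 0.0311]
red 123 [0.4002 0.3047 0.0594] [0.4452 0.3367 0.0731]
knob 79 [0.4399 0.3404 0.064 ] [0.4556 0.3531 0.0811]
side seat [ 0.4991 -0.0204  0.0691] cam [-0.4115 -0.5428  0.7374]
278 [ 0.445  -0.2519  0.0057] [0.6999 0.1013 0.1342]
rim 38 [ 0.5512 -0.0975  0.1204] [0.6967 0.1013 0.1342]
((0.6255627870559692, 0.005210667848587036), (0.12204095721244812, 0.19571992754936218), 8.447088241577148)
face 1298 [ 0.5079 -0.0098  0.0697] [-0.4959 -0.068   0.8657] yaw 7.802290078421782
shaft/collar pts 78 [ 0.4981 -0.0138  0.0856] [0.0083 0.0094 0.0172 0.0267 0.031 ]
```

```bash
python3 -m creep '[[0,0,0,0.0288,-0.0244,-0.005,-1],[0,0,0,0.0288,-0.0244,-0.005,-1],[0,0,0,0.0288,-0.0244,-0.005,-1],[0,0,0,0.0288,-0.0244,-0.005,-1],[0,0,0,0.0288,-0.0244,-0.005,-1]]' && python3 -m creep '[[0,0,0,0.0288,-0.0244,-0.005,-1],[0,0,0,0.0288,-0.0244,-0.005,-1],[0,0,0,0.0288,-0.0244,-0.005,-1],[0,0,0,0.0288,-0.0244,-0.005,-1],[0,0,0,0.0288,-0.0244,-0.005,-1]]'
```

```text
time: 1.12
tcp_pos: [0.2514, -0.4024, 0.2565]
tcp_rot: [3.117, 0.387, 0.0]
wrist_force: [1.4, -0.7, -0.1]
grip_width: 1.001
grip_force: 0.0
time: 1.53
tcp_pos: [0.3611, -0.2486, 0.2819]
tcp_rot: [3.117, 0.388, 0.001]
wrist_force: [0.7, -0.2, -0.2]
grip_width: 1.0
grip_force: 0.0
```

Moves track well. Continue across to the crank.

```bash
python3 -m creep '[[0,0,0,0.0117,-0.0357,0,-1],[0,0,0,0.0117,-0.0357,0,-1],[0,0,0,0.0117,-0.0357,0,-1],[0,0,0,0.0117,-0.0357,0,-1],[0,0,0,0.0117,-0.0357,0,-1]]' && python3 -m creep '[[0,0,0,0.0117,-0.0357,0,-1],[0,0,0,0.0117,-0.0357,0,-1],[0,0,0,0.0117,-0.0357,0,-1],[0,0,0,0.0088,-0.0346,0,-1],[0,0,0,0.0088,-0.0346,0,-1]]' && python3 -m creep '[[0,0,0,0.0088,-0.0346,0,-1],[0,0,0,0.0088,-0.0346,0,-1],[0,0,0,0.0088,-0.0346,0,-1],[0,0,0,0.0088,-0.0346,0,-1],[0,0,0,0,0,0,-1]]'
python3 - <<'E'
from h import *
s=eyes.snapshot("wrist"); save(s,"w1"); print(s["K"],s["world_from_camera"].round(3)); 
for n in("crank","crank_knob"):
    for d in nets.place_of("wrist",n)[:3]: print(n,d)
E
```

```text
time: 1.95
tcp_pos: [0.3731, -0.0612, 0.2816]
tcp_rot: [3.117, 0.387, 0.001]
wrist_force: [0.2, -0.3, -0.4]
grip_width: 0.996
grip_force: 0.0
time: 2.37
tcp_pos: [0.3809, 0.1229, 0.2817]
tcp_rot: [3.117, 0.389, 0.002]
wrist_force: [0.0, -0.3, -1.0]
grip_width: 0.995
grip_force: 0.0
time: 2.78
tcp_pos: [0.3804, 0.2688, 0.2814]
tcp_rot: [-3.114, -0.396, -0.001]
wrist_force: [-0.8, -0.4, -0.6]
grip_width: 1.0
grip_force: 0.0
[[339.54606838   0.         321.93029505]
 [  0.         339.54606838 238.35666529]
 [  0.           0.           1.        ]] [[ 0.249 -0.935 -0.251  0.443]
 [-0.968 -0.241 -0.062  0.286]
 [-0.003  0.259 -0.966  0.425]
 [ 0.     0.     0.     1.   ]]
crank {'location': [303.3, 176.1], 'conf': 0.95}
crank {'location': [229.2, 226.4], 'conf': 0.69}
crank {'location': [397.7, 228.6], 'conf': 0.64}
crank_knob {'location': [254.0, 398.2], 'conf': 0.91}
crank_knob {'location': [163.6, 244.6], 'conf': 0.79}
crank_knob {'location': [439.8, 174.0], 'conf': 0.66}
```

View pics/w1.png

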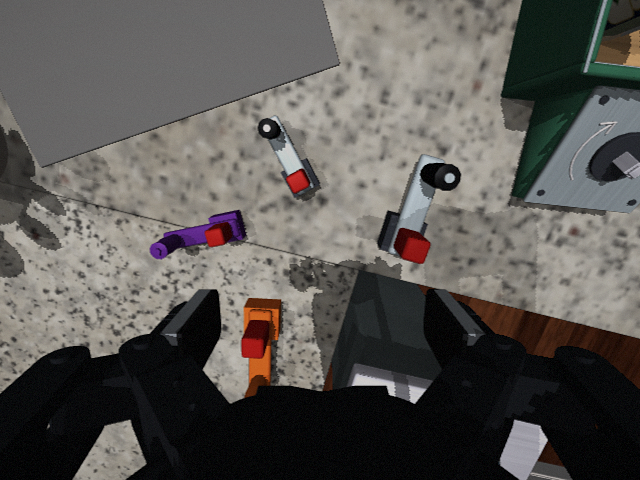

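The wrist view shows the target crank's red block at (298,181) and its knob at (270,128). The larger crank is at (410,245). The shaft is at the right edge, near (627,165).

```bash
cat >> h.py <<'E'
def crank(s,box,ztop=.058):
    l,t,r,b=box; m=np.zeros((480,640),bool); m[t:b,l:r]=1; ok=m&(s["range_z"]>0)
    Q=pts(s,m); f=cv2.cvtColor(s["frame"],cv2.COLOR_RGB2HSV)[ok].astype(int)
    red=((f[:,0]<8)|(f[:,0]>172))&(f[:,1]>120)&(f[:,2]>60)&(Q[:,2]>.03)
    return Q,red,f
E
python3 - <<'E'
from h import *
np.set_printoptions(precision=4,suppress=True)
s=eyes.snapshot("wrist")
Q,red,f=crank(s,(250,105,330,210))
r=Q[red]; print("z",np.percentile(r[:,2],[5,50,95]))
t=r[r[:,2]>np.percentile(r[:,2],90)-.006]; print("redtop",len(t),t.mean(0),cv2.minAreaRect(t[:,:2].astype(np.float32)))
k=(f[:,2]<70)&(Q[:,2]>.045); kt=Q[k]; print("knob",len(kt),kt.mean(0),np.percentile(kt[:,2],[5,50,95]))
k2=Q[(Q[:,2]>.07)]; print("ktop",len(k2),k2.mean(0),cv2.minAreaRect(k2[:,:2].astype(np.float32)))
a=Q[(Q[:,2]>.024)&(Q[:,2]<.034)&~red]; print("arm",len(a),a.mean(0),cv2.minAreaRect(a[:,:2].astype(np.float32)))
E
```

```text
z [0.0638 0.0666 0.0682]
redtop 348 [0.403  0.3039 0.0666] ((0.40274864435195923, 0.3039149045944214), (0.01990509405732155, 0.019088614732027054), 41.4617805480957)
knob 333 [0.444  0.3391 0.0712] [0.0537 0.0751 0.0768]
ktop 316 [0.4469 0.3442 0.0759] ((0.44692444801330566, 0.34447088837623596), (0.01862235739827156, 0.018730178475379944), 27.126495361328125)
arm 984 [0.4252 0.3229 0.0304] ((0.4238302409648895, 0.32311052083969116), (0.09122437238693237, 0.032856784760951996), 42.36058807373047)
```

```bash
python3 -m creep '[[0,0,-0.121,0,0,0,-1],[0,0,-0.121,0,0,0,-1],[0,0,-0.121,0,0,0,-1],[0,0,-0.122,0,0,0,-1],[0,0,0,0.0401,-0.0111,0,-1]]' && python3 -m creep '[[0,0,0,0,0,0.036,-1],[0,0,0,0,0,0.036,-1],[0,0,0,0,0,0.036,-1],[0,0,0,0,0,0.036,-1],[0,0,0,0,0,0,-1]]'
python3 - <<'E'
from h import *
st=readout.read_state(); print(st["tcp_pos"],R.from_rotvec(st["tcp_rot"]).as_matrix().round(4),st["joint_positions"])
E
```

```text
time: 3.4
tcp_pos: [0.4013, 0.2941, 0.2807]
tcp_rot: [2.929, 1.13, -0.006]
wrist_force: [0.9, -0.5, 0.4]
grip_width: 1.001
grip_force: 0.0
time: 3.82
tcp_pos: [0.3994, 0.2952, 0.1306]
tcp_rot: [2.934, 1.121, -0.02]
wrist_force: [-1.2, -0.3, -1.2]
grip_width: 0.999
grip_force: 0.0
[0.39941486 0.2952391  0.13058372] [[ 0.745   0.667  -0.0116]
 [ 0.667  -0.7451 -0.0052]
 [-0.0121 -0.0039 -0.9999]] [ 3.97271244e-01  1.34304626e-01  1.88044425e+00 -3.07525376e-04
  1.13951135e+00  1.23804796e+00]
```

```bash
python3 -m creep '[[-0.004,0.012,0,0.0083,-0.0042,0,-1],[0,0,0,0,0,0.03,-1],[0,0,0,0,0,0,-1]]'
python3 - <<'E'
from h import *
st=readout.read_state(); print(st["tcp_pos"],R.from_rotvec(st["tcp_rot"]).as_matrix().round(4))
E
```

```text
time: 4.07
tcp_pos: [0.4078, 0.3075, 0.107]
tcp_rot: [-2.933, -1.124, -0.02]
wrist_force: [-1.8, -1.6, -0.5]
grip_width: 0.997
grip_force: 0.0
[0.4078317  0.30747892 0.10696567] [[ 0.744   0.6681  0.0116]
 [ 0.6681 -0.744   0.0051]
 [ 0.012   0.004  -0.9999]]
```

```bash
python3 -m creep '[[0.004,-0.012,0,0,0,0,-1],[0,0,0,0,0,0,-1],[0,0,0,0,0,0,-1],[0,0,0,0,0,0,-1],[0,0,0,0,0,0,-1]]'
cat >> h.py <<'E'
def st():
    s=readout.read_state(); M=R.from_rotvec(s["tcp_rot"]).as_matrix(); print("tcp",s["tcp_pos"].round(4),"\n",M.round(4),"q",s["joint_positions"].round(3),"F",s["wrist_force"].round(1),"T",s["wrist_torque"].round(2),"grip",round(s["grip_width"],3),round(s["grip_force"],1)); return s["tcp_pos"],M
def to(p,Rt=None):
    """tool-frame rotvec from now to Rt, and shift to p in the axes after that turn"""
    q,M=st(); Rt=M if Rt is None else Rt
    print("turn",R.from_matrix(M.T@Rt).as_rotvec().round(4),"shift",(Rt.T@(np.array(p)-q)).round(4),"shift in present axes",(M.T@(np.array(p)-q)).round(4))
E
python3 -c "
from h import *
to([.4028,.3039,.036])"
```

```text
time: 4.48
tcp_pos: [0.4082, 0.3081, 0.1086]
tcp_rot: [-2.933, -1.125, -0.004]
wrist_force: [-0.0, 0.6, -0.1]
grip_width: 1.001
grip_force: 0.0
tcp [0.4082 0.3081 0.1086] 
 [[ 7.433e-01  6.690e-01  2.000e-03]
 [ 6.690e-01 -7.433e-01  9.000e-04]
 [ 2.100e-03  7.000e-04 -1.000e+00]] q [0.414 0.189 1.869 0.    1.082 1.252] F [-0.   0.6 -0.1] T [ 0.01  0.04 -0.02] grip 1.001 0.0
turn [0. 0. 0.] shift [-0.007  -0.0006  0.0726] shift in present axes [-0.007  -0.0006  0.0726]
```

```bash
python3 -m creep '[[0,0,0,-0.007,-0.0006,0.0126,-1],[0,0,0,0,0,0.03,-1],[0,0,0,0,0,0.03,-1],[0,0,0,0,0,0,-1],[0,0,0,0,0,0,-1]]' && python3 -m creep '[[0,0,0,0,0,0,1],[0,0,0,0,0,0,1],[0,0,0,0,0,0,1],[0,0,0,0,0,0,1],[0,0,0,0,0,0,1]]' 60 && python3 -m creep '[[0,0,0,0,0,0,1],[0,0,0,0,0,0,1],[0,0,0,0,0,0,1],[0,0,0,0,0,0,1],[0,0,0,0,0,0,1]]'; python3 -c "
from h import *
st()"
```

```text
time: 4.9
tcp_pos: [0.4005, 0.3029, 0.0339]
tcp_rot: [2.933, 1.126, -0.006]
wrist_force: [-0.7, -0.4, 1.0]
grip_width: 0.996
grip_force: 0.0
time: 5.32
tcp_pos: [0.4025, 0.3038, 0.0357]
tcp_rot: [-2.933, -1.126, -0.003]
wrist_force: [0.2, -0.0, -0.3]
grip_width: 0.299
grip_force: 0.0
time: 5.73
tcp_pos: [0.4024, 0.3037, 0.0355]
tcp_rot: [-2.933, -1.125, -0.002]
wrist_force: [-1.4, -0.3, 6.4]
grip_width: 0.222
grip_force: 60.4
tcp [0.4024 0.3037 0.0355] 
 [[ 7.433e-01  6.689e-01  9.000e-04]
 [ 6.689e-01 -7.433e-01  5.000e-04]
 [ 1.000e-03  3.000e-04 -1.000e+00]] q [0.411 0.301 1.914 0.    0.925 1.249] F [-1.4 -0.3  6.4] T [-0.02  0.27 -0.01] grip 0.222 60.4
```

```bash
python3 -m creep '[[0,0,0,0,0,-0.02,1],[0,0,0,0,0,-0.04,1],[0,0,0,0,0,-0.04,1],[0,0,0,0,0,-0.04,1],[0,0,0,0,0,-0.04,1]]' && python3 -m creep '[[0,0,0,0,0,-0.03,1],[0,0,0,-0.0277,0.0253,0,1],[0,0,0,-0.0277,0.0253,0,1],[0,0,0,-0.0277,0.0253,0,1],[0,0,0,-0.0277,0.0253,0,1]]' && python3 -m creep '[[0,0,0,-0.0277,0.0253,0,1],[0,0,0,-0.0277,0.0253,0,1],[0,0,0,0,0,0,1],[0,0,0,0,0,0,1],[0,0,0,0,0,0,1]]'
python3 - <<'E'
from h import *
st(); s=eyes.snapshot("wrist"); save(s,"w2")
for d in nets.place_of("wrist","shaft_seat")[:3]: print(d)
E
```

```text
time: 6.15
tcp_pos: [0.401, 0.3031, 0.216]
tcp_rot: [2.933, 1.126, -0.002]
wrist_force: [0.9, 0.3, -1.6]
grip_width: 0.223
grip_force: 59.4
time: 6.57
tcp_pos: [0.3862, 0.1529, 0.2444]
tcp_rot: [2.932, 1.128, -0.001]
wrist_force: [1.3, -0.9, -1.1]
grip_width: 0.227
grip_force: 59.4
time: 6.98
tcp_pos: [0.3797, 0.0795, 0.2445]
tcp_rot: [-2.933, -1.123, 0.0]
wrist_force: [-0.7, 0.4, -2.2]
grip_width: 0.224
grip_force: 59.6
tcp [0.3797 0.0795 0.2445] 
 [[ 7.442e-01  6.680e-01 -3.000e-04]
 [ 6.680e-01 -7.442e-01  6.000e-04]
 [ 2.000e-04 -7.000e-04 -1.000e+00]] q [-1.030e-01 -2.850e-01  2.024e+00  1.000e-03  1.403e+00  7.370e-01] F [-0.7  0.4 -2.2] T [ 0.02  0.08 -0.03] grip 0.224 59.6
{'location': [322.7, 271.1], 'conf': 0.69}
{'location': [487.9, 177.6], 'conf': 0.68}
```

View pics/w2.png

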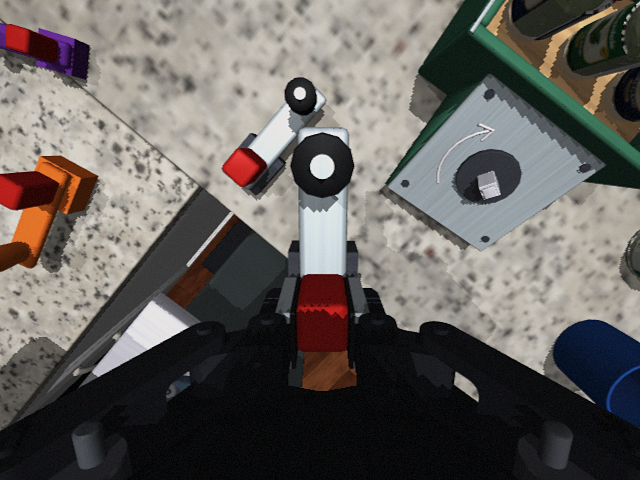

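The held crank is in the centre with its knob at (322,165). The steel face is at the right, with the dark collar near (488,177) and the square shaft end near (488,184). The second detection is the collar. The first, at (322,271), falls on the held crank, so I reject it.

```bash
cat > face.py <<'E'
from h import *
np.set_printoptions(precision=4,suppress=True)
s=eyes.snapshot("wrist")
m=np.zeros((480,640),bool); m[75:250,388:605]=1; ok=m&(s["range_z"]>0); Q=pts(s,m); 
rng=np.random.default_rng(0); best=0
for _ in range(1500):
    a,b,d=Q[rng.choice(len(Q),3,False)]; n=np.cross(b-a,d-a); l=np.linalg.norm(n)
    if l<1e-6: continue
    n=n/l*np.sign(n[2])
    if abs(n[2]-.866)>.05: continue
    k=abs((Q-a)@n)<.0015
    if k.sum()>best: best=k.sum();bk=k
F=Q[bk]; cen=F.mean(0); n=np.linalg.svd(F-cen,full_matrices=False)[2][2]; n*=np.sign(n[2])
print("face",best,cen,n,"yaw",np.degrees(np.arctan2(-n[1],-n[0])),"tilt",np.degrees(np.arccos(n[2])))
ey=np.cross([0,0,1],-np.array([n[0],n[1],0])); ey/=np.linalg.norm(ey); ex=np.cross(ey,n)  # ex: up the slope/back, ey: left
def uv(P): h=P-cen; return np.c_[h@ex,h@ey,h@n]
U=uv(Q); fr=s["frame"][ok].astype(int).sum(1)
rect=cv2.minAreaRect(U[bk][:,:2].astype(np.float32)); print("rect",rect)
print(np.histogram(U[:,2],bins=np.arange(-.004,.05,.002)))
c0=np.array(rect[0]); 
for _ in range(5):
    k=(U[:,2]>.004)&(np.linalg.norm(U[:,:2]-c0,axis=1)<.035); 
    C=U[k]
    zc=np.median(C[:,2]); D=C[abs(C[:,2]-zc)<.002]; (cx,cy),rad=cv2.minEnclosingCircle(D[:,:2].astype(np.float32)); c0=np.array([cx,cy])
print("collar z",zc,"c",c0,"r",rad,len(D))
S=C[C[:,2]>zc+.006]; T=C[C[:,2]>np.percentile(S[:,2],90)-.003]
print("shaft",len(S),np.percentile(S[:,2],[5,50,95]),"top",len(T),T.mean(0),cv2.minAreaRect(T[:,:2].astype(np.float32)))
# ortho picture at shaft-top plane, 0.1 mm/px over 60 mm
zt=T[:,2].mean(); g=np.arange(-.03,.03,.0001); A,B=np.meshgrid(g[::-1]+c0[0],g[::-1]+c0[1],indexing="ij")
P=cen+A[...,None]*ex+B[...,None]*ey+zt*n
W=np.linalg.inv(s["world_from_camera"]); pc=P@W[:3,:3].T+W[:3,3]; px=pc@s["K"].T; px=px[...,:2]/px[...,2:]
o=cv2.remap(s["frame"],px[...,0].astype(np.float32),px[...,1].astype(np.float32),cv2.INTER_CUBIC)
cv2.imwrite("pics/ortho.png",o[:,:,::-1])
print("seat world",cen+ex*c0[0]+ey*c0[1]+n*zc,"shaft top world",cen+ex*T[:,0].mean()+ey*T[:,1].mean()+n*zt,"n",n,"ex",ex,"ey",ey)
E
python3 face.py
```

```text
face 15859 [ 0.5155 -0.0003  0.0764] [-0.4939 -0.0741  0.8664] yaw 8.52835403387599 tilt 29.962707508567956
rect ((-0.009834367781877518, -0.0025075599551200867), (0.1262703388929367, 0.13263574242591858), 89.71060943603516)
(array([ 140, 8230, 8419,  452, 1349, 1266,  209,  211,  225,  190,  278,
        496,  977,  337,   37,  108,   82,   59,    0,    0,    0,    0,
          0,    0,    0,    0,    0]), array([-0.004, -0.002,  0.   ,  0.002,  0.004,  0.006,  0.008,  0.01 ,
        0.012,  0.014,  0.016,  0.018,  0.02 ,  0.022,  0.024,  0.026,
        0.028,  0.03 ,  0.032,  0.034,  0.036,  0.038,  0.04 ,  0.042,
        0.044,  0.046,  0.048,  0.05 ]))
collar z 0.006155589043434563 c [-0.008  -0.0024] r 0.027338821440935135 2207
shaft 421 [0.0141 0.0266 0.0306] top 170 [-0.0074 -0.0021  0.0294] ((-0.00787441711872816, -0.002304243855178356), (0.013309607282280922, 0.013431316241621971), 59.6185302734375)
seat world [ 0.506  -0.0042  0.0778] shaft top world [ 0.495  -0.0055  0.0982] n [-0.4939 -0.0741  0.8664] ex [0.8568 0.1285 0.4994] ey [-0.1483  0.9889  0.    ]
```

View pics/ortho.png

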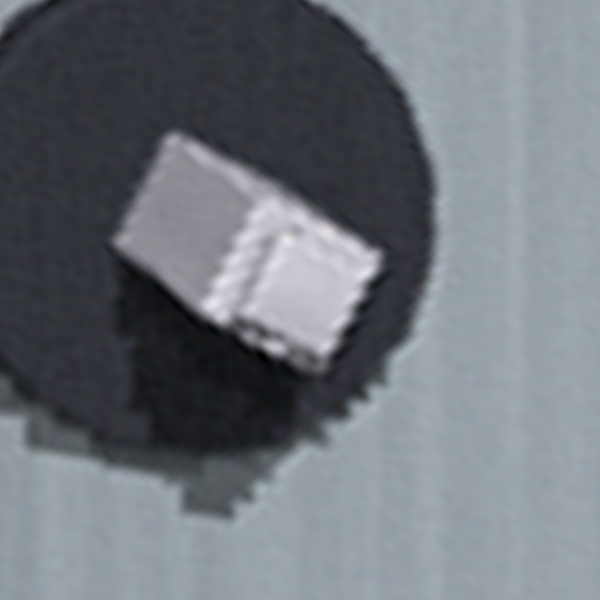

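The ortho view (up = up-slope, 10 px/mm) shows the shaft's square. Its edges run from (110,240) to (180,130) and from (280,190) to (385,250), so the flats lie at about 59.5° from up-slope towards the left, mod 90. That puts the shaft at about 0.53 rad.

```bash
cat >> h.py <<'E'
N=np.array([-.4939,-.0741,.8664]);N/=np.linalg.norm(N); EY=np.cross([0,0,1],-N*[1,1,0]);EY/=np.linalg.norm(EY); EX=np.cross(EY,N)
SEAT=np.array([.506,-.0042,.0778])
def Rf(deg):
    a=np.radians(deg); x=np.cos(a)*EX+np.sin(a)*EY; return np.c_[x,np.cross(-N,x),-N]
def held():
    s=eyes.snapshot("wrist"); c=readout.read_state(); M=R.from_rotvec(c["tcp_rot"]).as_matrix()
    Q,red,f=crank(s,(280,90,370,360),-1); m=(Q-c["tcp_pos"])@M
    r=m[((f[:,0]<8)|(f[:,0]>172))&(f[:,1]>120)&(np.linalg.norm(m,axis=1)<.07)]; z=np.percentile(r[:,2],10); t=r[r[:,2]<z+.004]
    print("block top in tool",t.mean(0).round(4),cv2.minAreaRect(t[:,:2].astype(np.float32)))
    k=m[(m[:,2]<z-.006)&(m[:,2]>z-.016)&(m[:,0]>.035)&(abs(m[:,1])<.02)]
    print("knob top in tool",len(k),k.mean(0).round(4),cv2.minAreaRect(k[:,:2].astype(np.float32)))
E
python3 - <<'E'
from h import *
held(); Rt=Rf(59.5); to(SEAT+.16*N-.07*Rt[:,1],Rt)
E
```

```text
block top in tool [ 0.0018 -0.0016 -0.0311] ((0.0012415796518325806, -0.001465408131480217), (0.0216139554977417, 0.022142985835671425), 2.2907261848449707)
knob top in tool 3188 [ 0.0605 -0.0017 -0.0402] ((0.0602947473526001, -0.0017088400200009346), (0.01882200688123703, 0.018787728622555733), 16.20667266845703)
tcp [0.3797 0.0806 0.2445] 
 [[ 7.415e-01  6.709e-01 -5.000e-04]
 [ 6.709e-01 -7.415e-01  3.000e-04]
 [-2.000e-04 -6.000e-04 -1.000e+00]] q [-0.099 -0.284  2.024  0.     1.403  0.736] F [-0.9  0.1 -2.2] T [ 0.07 -0.   -0.03] grip 0.219 59.6
turn [-0.3834  0.3627 -0.4416] shift [-0.0813 -0.0058  0.0405] shift in present axes [-0.0536  0.0449  0.0582]
```

```bash
python3 -m creep '[[-0.0639,0.0605,-0.0736,0,0,0,1],[-0.0639,0.0605,-0.0736,0,0,0,1],[-0.0639,0.0605,-0.0736,0,0,0,1],[-0.0639,0.0605,-0.0736,0,0,0,1],[-0.0639,0.0605,-0.0736,0,0,0,1]]' && python3 -m creep '[[-0.0639,0.0605,-0.0736,0,0,0,1],[0,0,0,-0.027,-0.0019,0.0135,1],[0,0,0,-0.027,-0.0019,0.0135,1],[0,0,0,-0.027,-0.0019,0.0135,1],[0,0,0,0,0,0,1]]' && python3 -m creep '[[0,0,0,0,0,0,1],[0,0,0,0,0,0,1],[0,0,0,0,0,0,1]]'
python3 - <<'E'
from h import *
held(); Rt=Rf(59.5); to(SEAT+.16*N-.07*Rt[:,1],Rt)
s=eyes.snapshot("wrist"); save(s,"w3")
for d in nets.place_of("wrist","shaft_seat")[:3]: print(d)
E
```

```text
time: 7.6
tcp_pos: [0.3797, 0.081, 0.2447]
tcp_rot: [2.456, 1.531, 0.585]
wrist_force: [0.4, -0.3, -1.4]
grip_width: 0.221
grip_force: 59.6
time: 8.02
tcp_pos: [0.3684, 0.0072, 0.183]
tcp_rot: [2.36, 1.577, 0.68]
wrist_force: [-0.9, 0.3, -2.6]
grip_width: 0.221
grip_force: 59.5
time: 8.27
tcp_pos: [0.3706, 0.0116, 0.1874]
tcp_rot: [2.35, 1.588, 0.687]
wrist_force: [-0.5, 0.3, -2.1]
grip_width: 0.224
grip_force: 59.5
block top in tool [ 0.0027 -0.0008 -0.0313] ((0.0016776472330093384, -0.0009459871798753738), (0.01967093162238598, 0.01927896775305271), 0.5794528722763062)
knob top in tool 3185 [ 0.0612 -0.0009 -0.0405] ((0.06100345402956009, -0.0008853459730744362), (0.018753211945295334, 0.018869079649448395), 74.60530090332031)
tcp [0.3706 0.0118 0.1874] 
 [[ 0.3054  0.8135  0.4949]
 [ 0.9179 -0.3899  0.0745]
 [ 0.2535  0.4315 -0.8657]] q [-0.642 -0.83   2.519  0.41   1.102 -0.382] F [-0.6 -0.  -1.9] T [-0.07  0.39 -0.02] grip 0.226 59.5
turn [ 0.001  -0.0008  0.0015] shift [-0.0009 -0.0007  0.0007] shift in present axes [-0.0009 -0.0007  0.0007]
{'location': [401.1, 224.3], 'conf': 0.94}
```

View pics/w3.png

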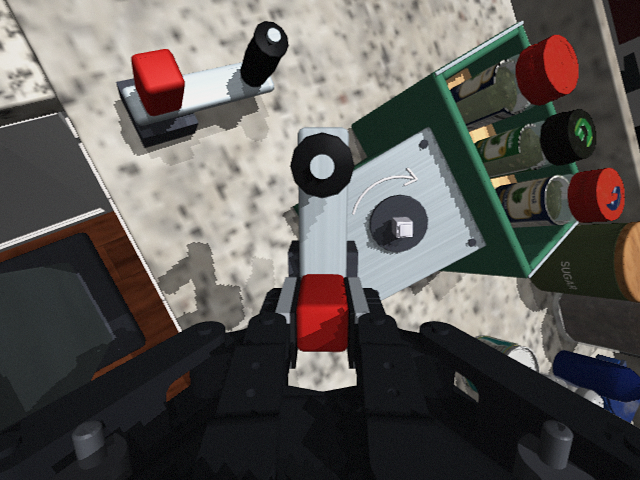

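The shaft is clear beside the held crank, at (402,228) in the middle of its collar. Its flats look nearly parallel to the image axes. Next I measure it in tool axes with the same camera.

```bash
cat > rel.py <<'E'
from h import *
import sys
np.set_printoptions(precision=4,suppress=True)
s=eyes.snapshot("wrist"); c=readout.read_state(); M=R.from_rotvec(c["tcp_rot"]).as_matrix()
m=np.zeros((480,640),bool); m[185:262,362:436]=1
Q=(pts(s,m)-c["tcp_pos"])@M; ok=m&(s["range_z"]>0); br=s["frame"][ok].astype(int).mean(1)
zc=np.median(Q[:,2]); print(np.histogram(Q[:,2],bins=np.arange(.12,.18,.003)))
dk=br<75; D=Q[dk&(abs(Q[:,2]-np.median(Q[dk,2]))<.003)]; print("collar",np.median(D[:,2]),cv2.minEnclosingCircle(D[:,:2].astype(np.float32)))
z=np.median(D[:,2]); T=Q[(Q[:,2]<z-.018)&(np.linalg.norm(Q[:,:2]-D[:,:2].mean(0),axis=1)<.02)]; print("shaft top",len(T),T.mean(0),cv2.minAreaRect(T[:,:2].astype(np.float32)))
zt=T[:,2].min(); T=Q[(Q[:,2]<z-.0215)&(np.linalg.norm(Q[:,:2]-D[:,:2].mean(0),axis=1)<.02)]; print("end",len(T),T.mean(0),cv2.minAreaRect(T[:,:2].astype(np.float32)))
g=np.arange(-.02,.02,.0001); A,B=np.meshgrid(g[::-1]+T[:,0].mean(),g+T[:,1].mean(),indexing="ij")
P=np.stack([A,B,np.full_like(A,T[:,2].mean())],-1)@M.T+c["tcp_pos"]
W=np.linalg.inv(s["world_from_camera"]); px=(P@W[:3,:3].T+W[:3,3])@s["K"].T; px=(px[...,:2]/px[...,2:]).astype(np.float32)
cv2.imwrite("pics/ortho2.png",cv2.remap(s["frame"],px[...,0],px[...,1],cv2.INTER_CUBIC)[:,:,::-1])
E
python3 rel.py
```

```text
(array([   0,    0,    0,    0,    1,  126,  124,   29,   19,   27,   19,
         18,   33, 1994,  220, 2872,  185,    0,    0]), array([0.12 , 0.123, 0.126, 0.129, 0.132, 0.135, 0.138, 0.141, 0.144,
       0.147, 0.15 , 0.153, 0.156, 0.159, 0.162, 0.165, 0.168, 0.171,
       0.174, 0.177]))
collar 0.16098193845222147 ((-0.001450975425541401, 0.0689648687839508), 0.02717430517077446)
shaft top 270 [-0.0006  0.0689  0.1386] ((-0.001339383888989687, 0.06936383992433548), (0.014015400782227516, 0.014557587914168835), 88.77603912353516)
end 156 [-0.001   0.0692  0.1373] ((-0.0014378619380295277, 0.0689447671175003), (0.01288838591426611, 0.013328824192285538), 87.43363952636719)
```

View pics/ortho2.png

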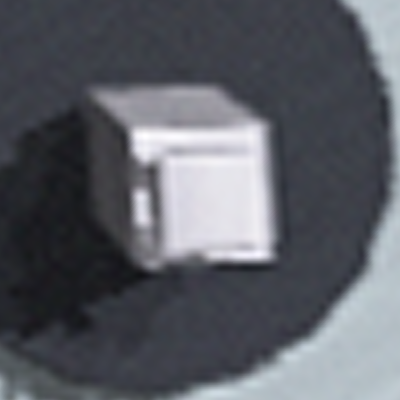

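The end face (160–250 × 150–250) and body edges run square to the tool axes, so no twist is needed.

```bash
python3 -m creep '[[0.001,-0.0008,0.0015,-0.0013,0.035,0,1],[0,0,0,-0.0013,0.0349,0,1],[0,0,0,0,0,0.03,1],[0,0,0,0,0,0.03,1],[0,0,0,0,0,0.03,1]]' 80 && python3 -m creep '[[0,0,0,0,0,0,1],[0,0,0,0,0,0,1],[0,0,0,0,0,0,1],[0,0,0,0,0,0,1]]'
python3 - <<'E'
from h import *
M0=np.array([[.3054,.8135,.4949],[.9179,-.3899,.0745],[.2535,.4315,-.8657]]); p=np.array([.3706,.0118,.1874])+M0@[-.0026,.0699,.126]
Rt=Rf(59.5); print("target",p); to(p,Rt)
E
```

```text
time: 8.88
tcp_pos: [0.4723, -0.0125, 0.1381]
tcp_rot: [2.351, 1.584, 0.685]
wrist_force: [-0.6, 0.6, -2.4]
grip_width: 0.22
grip_force: 81.9
time: 9.22
tcp_pos: [0.4716, -0.0133, 0.1403]
tcp_rot: [2.35, 1.582, 0.686]
wrist_force: [0.4, -0.2, -1.6]
grip_width: 0.22
grip_force: 81.8
target [ 0.48902701 -0.00845355  0.10782455]
tcp [ 0.4716 -0.0133  0.1403] 
 [[ 0.3093  0.8109  0.4968]
 [ 0.9167 -0.3932  0.0711]
 [ 0.253   0.4335 -0.8649]] q [-0.497 -0.279  2.342  0.483  0.702 -0.424] F [ 0.4 -0.2 -1.6] T [-0.05  0.34 -0.04] grip 0.22 81.8
turn [ 0.0042  0.0015 -0.0019] shift [ 0.0016 -0.0017  0.0371] shift in present axes [ 0.0016 -0.0018  0.0371]
```

```bash
python3 -m creep '[[0.0042,0.0015,-0.0019,0.0016,-0.0017,0.006,1],[0,0,0,0,0,0,1],[0,0,0,0,0,0.006,1],[0,0,0,0,0,0.005,1],[0,0,0,0,0,0,1]]'
python3 - <<'E'
from h import *
to([.48903,-.00845,.10782],Rf(59.5))
E
```

```text
time: 9.63
tcp_pos: [0.4793, -0.0101, 0.1235]
tcp_rot: [2.355, 1.585, 0.685]
wrist_force: [5.8, 0.5, -2.9]
grip_width: 0.217
grip_force: 81.2
tcp [ 0.4793 -0.0101  0.1235] 
 [[ 0.309   0.8134  0.4929]
 [ 0.9165 -0.3932  0.0743]
 [ 0.2542  0.4288 -0.8669]] q [-0.477 -0.212  2.333  0.506  0.648 -0.441] F [ 5.8  0.5 -2.9] T [ 0.01 -0.53 -0.02] grip 0.217 81.2
turn [-0.0011  0.0003 -0.0023] shift [0.0006 0.0006 0.0185] shift in present axes [0.0006 0.0006 0.0185]
```

```bash
python3 -m creep '[[0,0,0,0.0006,0.001,0.004,1],[0,0,0,0,0,0.004,1],[0,0,0,0,0,0,1]]'
python3 - <<'E'
from h import *
p,M=st(); print("F tool",(M.T@readout.read_state()["wrist_force"]).round(1)); to([.48903,-.00845,.10782],Rf(59.5))
E
```

```text
time: 9.88
tcp_pos: [0.4838, -0.0093, 0.1166]
tcp_rot: [2.356, 1.587, 0.683]
wrist_force: [5.4, -1.8, -3.1]
grip_width: 0.223
grip_force: 81.7
tcp [ 0.4838 -0.0093  0.1166] 
 [[ 0.309   0.8142  0.4915]
 [ 0.9165 -0.3929  0.0747]
 [ 0.254   0.4274 -0.8676]] q [-0.467 -0.181  2.326  0.516  0.624 -0.448] F [ 5.4 -1.8 -3.1] T [-0.26 -0.42 -0.16] grip 0.223 81.7
F tool [-0.8  3.8  5.2]
tcp [ 0.4838 -0.0093  0.1166] 
 [[ 0.309   0.8142  0.4915]
 [ 0.9165 -0.3929  0.0747]
 [ 0.254   0.4274 -0.8676]] q [-0.467 -0.181  2.326  0.516  0.624 -0.448] F [ 5.4 -1.8 -3.1] T [-0.26 -0.42 -0.16] grip 0.223 81.7
turn [-0.0027  0.0005 -0.0021] shift [0.0001 0.0002 0.0102] shift in present axes [0.0001 0.0002 0.0102]
```

```bash
python3 -m creep '[[0,0,0,0,0.0006,0.004,1],[0,0,0,0,0,0.004,1],[0,0,0,0,0,0.002,1],[0,0,0,0,0,0.002,1],[0,0,0,0,0,0,1]]'
python3 - <<'E'
from h import *
print("F tool",(R.from_rotvec(readout.read_state()["tcp_rot"]).as_matrix().T@readout.read_state()["wrist_force"]).round(1)); to([.48903,-.00845,.10782],Rf(59.5))
E
```

```text
time: 10.3
tcp_pos: [0.4894, -0.0085, 0.1083]
tcp_rot: [2.352, 1.593, 0.682]
wrist_force: [-48.6, -6.7, 55.6]
grip_width: 0.221
grip_force: 92.7
F tool [ -6.9 -13.3 -72.6]
tcp [ 0.4894 -0.0085  0.1083] 
 [[ 0.3049  0.8164  0.4904]
 [ 0.9184 -0.3884  0.0757]
 [ 0.2523  0.4273 -0.8682]] q [-0.457 -0.143  2.316  0.531  0.597 -0.464] F [-48.6  -6.7  55.6] T [-0.36  3.06  0.  ] grip 0.221 92.7
turn [-0.0043  0.0001  0.0027] shift [-0.0002 -0.0005  0.0002] shift in present axes [-0.0002 -0.0005  0.0002]
```

It seated at the expected depth with 72 N axial. Next I ease off, open, and slide the straddling fingers along the arm to the knob.

```bash
python3 -m creep '[[0,0,0,0,0,-0.0015,1],[0,0,0,0,0,0,-1],[0,0,0,0,0,0,-1],[0,0,0,0,0,0,-1],[0,0,0,0,0,0,-1]]' && python3 -m creep '[[0,0,0,0,0,0,-1],[0,0,0,0,0,0,-1],[0,0,0,0,0,0,-1],[0,0,0,0,0,0,-1],[0,0,0,0,0,0,-1]]'
python3 - <<'E'
from h import *
to([.4889,-.0084,.1085],Rf(59.5)); s=eyes.snapshot("wrist"); save(s,"w4")
held()
E
```

```text
time: 10.72
tcp_pos: [0.4883, -0.008, 0.1072]
tcp_rot: [2.357, 1.589, 0.682]
wrist_force: [0.3, 0.1, -1.1]
grip_width: 0.778
grip_force: 0.0
time: 11.13
tcp_pos: [0.4886, -0.0083, 0.1077]
tcp_rot: [2.356, 1.588, 0.683]
wrist_force: [1.0, 0.3, 0.0]
grip_width: 1.0
grip_force: 0.0
tcp [ 0.4886 -0.0083  0.1077] 
 [[ 0.3085  0.815   0.4905]
 [ 0.9166 -0.3925  0.0756]
 [ 0.2541  0.4263 -0.8682]] q [-0.458 -0.143  2.318  0.532  0.596 -0.462] F [1.  0.3 0. ] T [0.02 0.18 0.03] grip 1.0 0.0
turn [-0.0041  0.0001 -0.0018] shift [ 0.0002  0.0006 -0.0006] shift in present axes [ 0.0002  0.0006 -0.0006]
block top in tool [ 0.0032 -0.0015 -0.0324] ((0.002414206974208355, -0.0016129789873957634), (0.01950961910188198, 0.020148910582065582), 81.26229095458984)
knob top in tool 2015 [ 0.0612 -0.0081 -0.041 ] ((0.061072006821632385, -0.007465737406164408), (0.01878783479332924, 0.012040665373206139), 1.911486268043518)
```

View pics/w4.png

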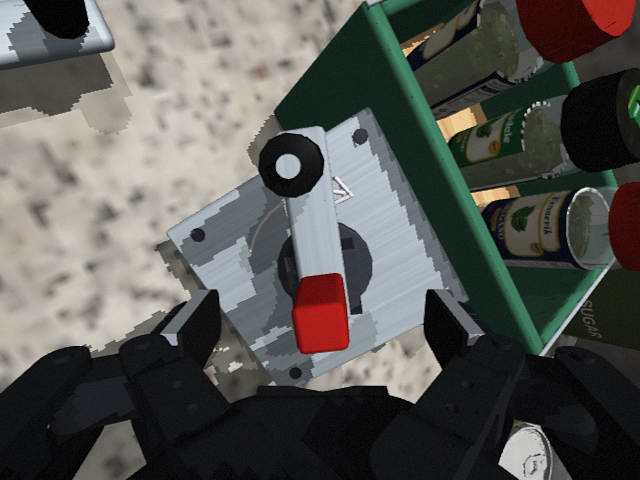

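The crank sits on the shaft with its block at (322,312) and knob at (291,165). It has sprung a few degrees anticlockwise within its play, so I re-measure the knob over a wider box.

```bash
sed -i 's/def held():/def held(box=(240,90,370,360)):/; s/(280,90,370,360),-1/box,-1/; s/abs(m\[:,1\])<.02/abs(m[:,1])<.03/' h.py; python3 -c "
from h import *
held()"
```

```text
block top in tool [ 0.0033 -0.0016 -0.0324] ((0.022997165098786354, -0.004725318402051926), (0.01949378289282322, 0.06233653798699379), 81.44267272949219)
knob top in tool 2853 [ 0.0613 -0.0103 -0.0409] ((0.06124865263700485, -0.010743701830506325), (0.01865563355386257, 0.018721919506788254), 67.11286163330078)
```

```bash
python3 -m creep '[[0,0,0,0.0299,-0.0048,0,-1],[0,0,0,0.0299,-0.0047,0,-1],[0,0,0,0,0,0,-1],[0,0,0,0,0,0,1],[0,0,0,0,0,0,1]]' 40 && python3 -m creep '[[0,0,0,0,0,0,1],[0,0,0,0,0,0,1],[0,0,0,0,0,0,1],[0,0,0,0,0,0,1],[0,0,0,0,0,0,1]]' && python3 -m creep '[[0,0,0,0,0,0,1],[0,0,0,0,0,0,1],[0,0,0,0,0,0,1]]'
python3 - <<'E'
from h import *
p,M=st(); C=np.array([.4894,-.0085,.1083])+.001*M[:,0]; d=p-C; print("rel ex,ey,n",d@EX,d@EY,d@N,"ang",np.degrees(np.arctan2(d@EY,d@EX)), "in tool",d@M)
held((200,90,420,400))
E
```

```text
time: 11.7
tcp_pos: [0.4992, 0.0504, 0.1188]
tcp_rot: [2.355, 1.59, 0.683]
wrist_force: [-0.2, -0.4, -0.5]
grip_width: 0.746
grip_force: 0.0
time: 12.12
tcp_pos: [0.4994, 0.0495, 0.1188]
tcp_rot: [2.357, 1.587, 0.682]
wrist_force: [1.0, -1.4, -0.8]
grip_width: 0.21
grip_force: 38.6
time: 12.37
tcp_pos: [0.4994, 0.0499, 0.1188]
tcp_rot: [2.356, 1.587, 0.683]
wrist_force: [0.4, -3.4, -1.2]
grip_width: 0.214
grip_force: 38.7
tcp [0.4994 0.0499 0.1188] 
 [[ 0.3089  0.8147  0.4907]
 [ 0.9166 -0.3926  0.0748]
 [ 0.2537  0.4267 -0.8681]] q [-0.274 -0.143  2.288  0.401  0.552 -0.185] F [ 0.4 -3.4 -1.2] T [-0.52  0.33 -0.33] grip 0.214 38.7
rel ex,ey,n 0.020801622231867652 0.05538439505456605 -0.00014917675906956466 ang 69.41450747756184 in tool [ 0.05825923 -0.01029571  0.00014443]
block top in tool [ 0.0049  0.0023 -0.0356] ((0.0022313641384243965, 0.007954996079206467), (0.016569573432207108, 0.03594253584742546), 8.894121170043945)
knob top in tool 0 [nan nan nan] ((0.0, 0.0), (0.0, 0.0), 0.0)h.py:30: RuntimeWarning: Mean of empty slice.
  print("knob top in tool",len(k),k.mean(0).round(4),cv2.minAreaRect(k[:,:2].astype(np.float32)))
  ret = um.true_divide(
```

```bash
python3 -m creep '[[0,0,0,0,0.0208,0,1],[0,0,0,-0.0071,0.0195,0,1],[0,0,0,-0.0134,0.0159,0,1],[0,0,0,-0.018,0.0104,0,1],[0,0,0,0,0,0,1]]' 50
cat > ang.py <<'E'
from h import *
p,M=st(); Rt=Rf(59.5); C=np.array([.4894,-.0085,.1083])+.001*Rt[:,0]; d=(p-C)@Rt; a=np.degrees(np.arctan2(d[1],d[0]))
print("tool xyz from axis",d.round(4),"alpha",a.round(1),"r",np.hypot(d[0],d[1]).round(4),"turn err",R.from_matrix(M.T@Rt).as_rotvec().round(4),"F",(M.T@readout.read_state()["wrist_force"]).round(1))
E
python3 ang.py
```

```text
time: 12.83
tcp_pos: [0.5422, -0.0128, 0.1377]
tcp_rot: [2.357, 1.588, 0.683]
wrist_force: [-4.4, 0.2, 7.1]
grip_width: 0.203
grip_force: 49.4
tcp [ 0.5422 -0.0128  0.1377] 
 [[ 0.309   0.8151  0.4901]
 [ 0.9164 -0.393   0.0758]
 [ 0.2544  0.4257 -0.8684]] q [-0.404 -0.068  2.174  0.458  0.635 -0.336] F [-4.4  0.2  7.1] T [0.22 0.71 0.14] grip 0.203 49.4
tool xyz from axis [0.0187 0.0573 0.0003] alpha 71.9 r 0.0603 turn err [-0.0046  0.0001 -0.0023] F [ 0.6 -0.6 -8.3]
```

```bash
python3 -m creep '[[0,0,0,-0.0205,0.0036,0,1],[0,0,0,-0.0205,-0.0036,0,1],[0,0,0,-0.018,-0.0104,0,1],[0,0,0,-0.0134,-0.0159,0,1],[0,0,0,0,0,0,1]]' && python3 ang.py
```

```text
time: 13.25
tcp_pos: [0.4973, -0.0696, 0.1078]
tcp_rot: [2.355, 1.583, 0.681]
wrist_force: [-3.2, -5.0, 5.6]
grip_width: 0.206
grip_force: 49.6
tcp [ 0.4973 -0.0696  0.1078] 
 [[ 0.311   0.8131  0.4921]
 [ 0.9164 -0.3938  0.0714]
 [ 0.2519  0.4287 -0.8676]] q [-0.606 -0.091  2.273  0.594  0.65  -0.642] F [-3.2 -5.   5.6] T [-0.31  0.38 -0.11] grip 0.206 49.6
tool xyz from axis [-0.0548  0.0301 -0.0002] alpha 151.2 r 0.0625 turn err [-0.0009  0.0033 -0.003 ] F [-4.2  1.7 -6.8]
```

```bash
python3 -m creep '[[0,0,0,-0.0071,-0.0195,0,1],[0,0,0,0,-0.0208,0,1],[0,0,0,0.0071,-0.0195,0,1],[0,0,0,0.0134,-0.0159,0,1],[0,0,0,0,0,0,1]]' && python3 ang.py
```

```text
time: 13.67
tcp_pos: [0.4385, -0.0232, 0.078]
tcp_rot: [2.358, 1.589, 0.683]
wrist_force: [-14.8, -3.2, 2.9]
grip_width: 0.211
grip_force: 51.6
tcp [ 0.4385 -0.0232  0.078 ] 
 [[ 0.3087  0.8156  0.4895]
 [ 0.9163 -0.393   0.0769]
 [ 0.255   0.4248 -0.8686]] q [-0.591 -0.202  2.446  0.64   0.599 -0.688] F [-14.8  -3.2   2.9] T [-0.54  1.92 -0.07] grip 0.211 51.6
tool xyz from axis [-0.0378 -0.0486  0.    ] alpha -127.9 r 0.0616 turn err [-0.0057 -0.0006 -0.0025] F [ -6.7  -9.6 -10. ]
```

```bash
python3 -m creep '[[0,0,0,0.017,-0.0114,0,1],[0,0,0,0.0205,-0.0036,0,1],[0,0,0,0.0205,0.0036,0,1],[0,0,0,0.018,0.0104,0,1],[0,0,0,0,0,0,1]]' && python3 ang.py
```

```text
time: 14.08
tcp_pos: [0.4663, 0.0458, 0.1006]
tcp_rot: [2.351, 1.59, 0.687]
wrist_force: [2.5, -3.6, -1.6]
grip_width: 0.212
grip_force: 50.2
tcp [0.4663 0.0458 0.1006] 
 [[ 0.305   0.8141  0.4942]
 [ 0.9178 -0.3898  0.0759]
 [ 0.2544  0.4304 -0.8661]] q [-0.321 -0.195  2.38   0.468  0.53  -0.294] F [ 2.5 -3.6 -1.6] T [-0.59  0.03 -0.29] grip 0.212 50.2
tool xyz from axis [ 0.0398 -0.0434 -0.0007] alpha -47.5 r 0.0589 turn err [-0.0003 -0.0018  0.0014] F [-3.   2.7  2.3]
```

```bash
python3 -m creep '[[0,0,0,0.0134,0.0159,0,1],[0,0,0,0.0071,0.0195,0,1],[0,0,0,0,0.0208,0,1],[0,0,0,-0.0071,0.0195,0,1],[0,0,0,0,0,0,1]]' && python3 ang.py
```

```text
time: 14.5
tcp_pos: [0.531, 0.0256, 0.1347]
tcp_rot: [2.354, 1.588, 0.683]
wrist_force: [1.1, 2.7, 6.9]
grip_width: 0.212
grip_force: 50.9
tcp [0.531  0.0256 0.1347] 
 [[ 0.3075  0.8147  0.4915]
 [ 0.9171 -0.3915  0.075 ]
 [ 0.2535  0.4277 -0.8676]] q [-0.316 -0.096  2.207  0.41   0.597 -0.222] F [1.1 2.7 6.9] T [ 0.48 -0.37  0.2 ] grip 0.212 50.9
tool xyz from axis [0.0498 0.0319 0.0002] alpha 32.6 r 0.0591 turn err [-0.0028  0.0002 -0.0006] F [ 4.6  2.8 -5.2]
```

```bash
python3 -m creep '[[0,0,0,-0.0134,0.0159,0,1],[0,0,0,-0.018,0.0104,0,1],[0,0,0,-0.0205,0.0036,0,1],[0,0,0,-0.0205,-0.0036,0,1],[0,0,0,0,0,0,1]]' && python3 ang.py
```

```text
time: 14.92
tcp_pos: [0.528, -0.0522, 0.1267]
tcp_rot: [2.356, 1.585, 0.683]
wrist_force: [-3.2, -2.8, 10.1]
grip_width: 0.21
grip_force: 51.3
tcp [ 0.528  -0.0522  0.1267] 
 [[ 0.3101  0.8134  0.4921]
 [ 0.9162 -0.3939  0.0737]
 [ 0.2537  0.428  -0.8674]] q [-0.517 -0.067  2.202  0.531  0.653 -0.499] F [-3.2 -2.8 10.1] T [0.17 0.4  0.08] grip 0.21 51.3
tool xyz from axis [-0.0246  0.0564 -0.0001] alpha 113.5 r 0.0615 turn err [-0.0017  0.0012 -0.0031] F [ -1.    2.8 -10.6]
```

```bash
python3 -m creep '[[0,0,0,-0.018,-0.0104,0,1],[0,0,0,-0.0134,-0.0159,0,1],[0,0,0,-0.0071,-0.0195,0,1],[0,0,0,0,-0.0208,0,1],[0,0,0,0,0,0,1]]' && python3 ang.py
```

```text
time: 15.33
tcp_pos: [0.4586, -0.0574, 0.086]
tcp_rot: [2.36, 1.589, 0.681]
wrist_force: [-8.5, -5.3, 5.9]
grip_width: 0.209
grip_force: 52.0
tcp [ 0.4586 -0.0574  0.086 ] 
 [[ 0.3098  0.816   0.488 ]
 [ 0.9161 -0.3936  0.0767]
 [ 0.2546  0.4233 -0.8695]] q [-0.648 -0.142  2.376  0.643  0.635 -0.736] F [-8.5 -5.3  5.9] T [-0.44  0.7  -0.21] grip 0.209 52.0
tool xyz from axis [-0.0609 -0.0155  0.0005] alpha -165.7 r 0.0629 turn err [-0.0071  0.0002 -0.0032] F [-6.  -2.4 -9.7]
```

```bash
python3 -m creep '[[0,0,0,0.0071,-0.0195,0,1],[0,0,0,0.0134,-0.0159,0,1],[0,0,0,0.018,-0.0104,0,1],[0,0,0,0.0205,-0.0036,0,1],[0,0,0,0,0,0,1]]' && python3 ang.py
```

```text
time: 15.75
tcp_pos: [0.4406, 0.0164, 0.0832]
tcp_rot: [2.352, 1.589, 0.685]
wrist_force: [0.5, -0.8, 1.2]
grip_width: 0.208
grip_force: 51.4
tcp [0.4406 0.0164 0.0832] 
 [[ 0.3063  0.8144  0.4929]
 [ 0.9174 -0.3907  0.0755]
 [ 0.2541  0.429  -0.8668]] q [-0.455 -0.227  2.451  0.575  0.551 -0.512] F [ 0.5 -0.8  1.2] T [-0.25 -0.15 -0.18] grip 0.208 51.4
tool xyz from axis [ 0.0006 -0.0602 -0.0005] alpha -89.5 r 0.0602 turn err [-0.0016 -0.0009  0.0004] F [-0.3  1.2 -0.8]
```

```bash
python3 -m creep '[[0,0,0,0.0205,0.0036,0,1],[0,0,0,0.018,0.0104,0,1],[0,0,0,0.0134,0.0159,0,1],[0,0,0,0.0071,0.0195,0,1],[0,0,0,0,0,0,1]]' && python3 ang.py
python3 - <<'E'
from h import *
for c in("scene","side","wrist"): s=eyes.snapshot(c); save(s,c+"9")
w=cv2.imread("pics/wrist9.png"); a=cv2.imread("pics/scene9.png")[140:280,190:370]; b=cv2.imread("pics/side9.png")[150:280,290:430]
o=np.zeros((600,800,3),np.uint8); o[:300,:386]=cv2.resize(a,(386,300)); o[:300,400:723]=cv2.resize(b,(323,300)); o[300:,:400]=cv2.resize(w,(400,300)); cv2.imwrite("pics/mix9.png",o)
E
```

```text
time: 16.17
tcp_pos: [0.5013, 0.0487, 0.1201]
tcp_rot: [2.352, 1.589, 0.684]
wrist_force: [0.2, -0.3, 1.4]
grip_width: 0.21
grip_force: 50.9
tcp [0.5013 0.0487 0.1201] 
 [[ 0.3065  0.8142  0.493 ]
 [ 0.9176 -0.3905  0.0743]
 [ 0.253   0.4296 -0.8668]] q [-0.276 -0.142  2.285  0.403  0.552 -0.191] F [ 0.2 -0.3  1.4] T [-0.03  0.29  0.  ] grip 0.21 50.9
tool xyz from axis [ 0.0581 -0.0076 -0.0002] alpha -7.5 r 0.0586 turn err [-0.001   0.0002  0.0007] F [ 0.2  0.9 -1.1]
```

View pics/mix9.png

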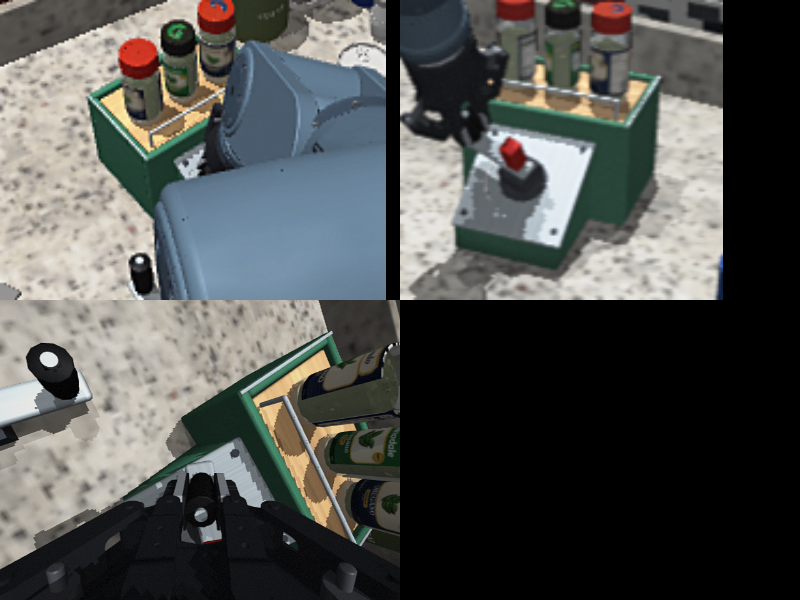

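The tray, top-left and bottom-left, is up to just below the rim. I check its depth against the rim in numbers.

```bash
cat > tray.py <<'E'
from h import *
O=np.array([.6282,.0154]); y=np.radians(8.6); ax=np.array([np.cos(y),np.sin(y)]); ay=np.array([-np.sin(y),np.cos(y)])
for c in("scene","side","wrist"):
    s=eyes.snapshot(c); m=s["range_z"]>0; Q=pts(s,m); f=cv2.cvtColor(s["frame"],cv2.COLOR_RGB2HSV)[m].astype(int)
    u=(Q[:,:2]-O)@ax; v=(Q[:,:2]-O)@ay; ins=(abs(u)<.056)&(abs(v)<.09)&(Q[:,2]>.04)&(Q[:,2]<.15)
    wood=ins&(f[:,0]>10)&(f[:,0]<25)&(f[:,1]>60)&(f[:,1]<170)&(f[:,2]>120)
    h=np.array([np.median(Q[wood,2])]) if wood.sum() else None
    box=(abs(u)<.07)&(abs(v)<.105)&(f[:,0]>60)&(f[:,0]<95)&(f[:,1]>80)&(Q[:,2]>.122)&(Q[:,2]<.14)
    print(c,"wood",wood.sum(),np.percentile(Q[wood,2],[10,25,50,75,90]).round(4) if wood.sum()>5 else "", "rim",box.sum(),np.percentile(Q[box,2],[50,90,97]).round(4) if box.sum()>5 else "")
E
python3 tray.py
```

```text
scene wood 550 [0.1245 0.1259 0.1273 0.1287 0.1299] rim 343 [0.1307 0.1343 0.1357]
side wood 408 [0.123  0.1238 0.1247 0.1257 0.1268] rim 257 [0.1272 0.13   0.131 ]
wrist wood 12388 [0.125  0.1253 0.1256 0.1259 0.1263] rim 8915 [0.1299 0.131  0.1313]
```

```bash
python3 -m creep '[[0,0,0,0,0.0208,0,1],[0,0,0,-0.0071,0.0195,0,1],[0,0,0,-0.0134,0.0159,0,1],[0,0,0,0,0,0,1],[0,0,0,0,0,0,1]]' && python3 -m creep '[[0,0,0,0,0,0,1],[0,0,0,0,0,0,1]]'; python3 ang.py; python3 tray.py
```

```text
time: 16.88
tcp_pos: [0.5389, 0.0076, 0.1381]
tcp_rot: [2.355, 1.584, 0.685]
wrist_force: [-0.0, 0.2, 7.1]
grip_width: 0.21
grip_force: 51.2
time: 17.05
tcp_pos: [0.5385, 0.0083, 0.1381]
tcp_rot: [2.355, 1.585, 0.685]
wrist_force: [0.8, -0.1, 7.4]
grip_width: 0.211
grip_force: 51.2
tcp [0.5385 0.0083 0.1381] 
 [[ 0.3092  0.813   0.4933]
 [ 0.9163 -0.3935  0.0742]
 [ 0.2545  0.4291 -0.8667]] q [-0.354 -0.083  2.188  0.431  0.614 -0.27 ] F [ 0.8 -0.1  7.4] T [ 0.1  -0.22  0.04] grip 0.211 51.2
tool xyz from axis [ 0.0371  0.0462 -0.0003] alpha 51.2 r 0.0592 turn err [-0.0006  0.0001 -0.0026] F [ 2.   3.9 -6. ]
scene wood 149 [0.1295 0.1304 0.1318 0.1333 0.135 ] rim 140 [0.1311 0.1334 0.1352]
side wood 334 [0.1273 0.128  0.1288 0.1298 0.1309] rim 186 [0.1278 0.1304 0.1312]
wrist wood 14167 [0.1293 0.1296 0.13   0.1304 0.1307] rim 8896 [0.1302 0.1312 0.1315]
```

```bash
python3 -m creep '[[0,0,0,-0.0105,0.0068,0,1],[0,0,0,0,0,0,1],[0,0,0,0,0,0,1],[0,0,0,0,0,0,1]]'; python3 ang.py; python3 tray.py
python3 - <<'E'
from h import *
s=eyes.snapshot("wrist"); save(s,"w10"); m=s["range_z"]>0; Q=pts(s,m); f=cv2.cvtColor(s["frame"],cv2.COLOR_RGB2HSV)[m].astype(int)
O=np.array([.6282,.0154]); y=np.radians(8.6); ax=np.array([np.cos(y),np.sin(y)]); ay=np.array([-np.sin(y),np.cos(y)])
u=(Q[:,:2]-O)@ax; v=(Q[:,:2]-O)@ay; k=(abs(v)<.08)&(Q[:,2]>.12)&(Q[:,2]<.136)
for a in np.arange(-.07,-.03,.002):
    j=k&(u>a)&(u<a+.002); print(round(a,3),j.sum(),np.percentile(Q[j,2],[20,50,80]).round(4) if j.sum()>5 else "",np.median(f[j],0))
E
```

```text
time: 17.53
tcp_pos: [0.5409, -0.0039, 0.1386]
tcp_rot: [2.354, 1.585, 0.686]
wrist_force: [0.5, 0.3, 8.4]
grip_width: 0.212
grip_force: 51.2
tcp [ 0.5409 -0.0039  0.1386] 
 [[ 0.309   0.8129  0.4936]
 [ 0.9164 -0.3934  0.0743]
 [ 0.2545  0.4294 -0.8665]] q [-0.383 -0.076  2.181  0.448  0.625 -0.309] F [0.5 0.3 8.4] T [ 0.19 -0.17  0.04] grip 0.212 51.2
tool xyz from axis [ 0.0267  0.0531 -0.0004] alpha 63.3 r 0.0595 turn err [-0.0004 -0.     -0.0025] F [ 2.5  3.9 -7. ]
scene wood 109 [0.1302 0.1311 0.1325 0.1339 0.1357] rim 133 [0.1311 0.1345 0.1355]
side wood 292 [0.128  0.1289 0.1298 0.1306 0.1317] rim 173 [0.1277 0.1304 0.1317]
wrist wood 15481 [0.1301 0.1305 0.1308 0.1312 0.1316] rim 9756 [0.1302 0.1312 0.1315]
-0.07 0  [nan nan nan]
-0.068 345 [0.1224 0.1252 0.1276] [ 76. 119.  44.]
-0.066 1908 [0.1238 0.1281 0.1299] [ 76. 121.  53.]
-0.064 898 [0.13   0.1306 0.1311] [ 76. 120. 153.]
-0.062 954 [0.1302 0.1307 0.1312] [ 76. 120. 157.]
-0.06 855 [0.1302 0.1306 0.1311] [ 76. 121. 152.]
-0.058 451 [0.1295 0.13   0.1305] [ 76. 122. 140.]
-0.056 262 [0.1279 0.1288 0.1297] [ 16. 114.  83.]
-0.054 1622 [0.1283 0.1299 0.1308] [ 16. 115. 119.]
-0.052 955 [0.1304 0.1308 0.1313] [ 19.  98. 236.]
-0.05 932 [0.1304 0.1309 0.1314] [ 18.  99. 234.]
-0.048 865 [0.1304 0.1309 0.1313] [ 19.  96. 239.]
-0.046 867 [0.1304 0.1308 0.1313] [ 21.  88. 245.]
-0.044 870 [0.1304 0.1309 0.1314] [ 19.  95. 240.]
-0.042 866 [0.1304 0.1309 0.1313] [ 17. 112. 159.]
-0.04 876 [0.1304 0.1309 0.1314] [ 17. 113. 151.]
-0.038 860 [0.1304 0.1309 0.1313] [ 16. 114. 151.]
-0.036 649 [0.1303 0.1307 0.1312] [ 16. 113. 157.]
-0.034 11 [0.1297 0.1298 0.13  ] [ 17. 108. 159.]
-0.032 0  [nan nan nan]
-0.03 343 [0.1307 0.1311 0.1315] [ 17.  55. 178.]
  return _methods._mean(a, axis=axis, dtype=dtype,
  ret = um.true_divide(
```

View pics/w10.png

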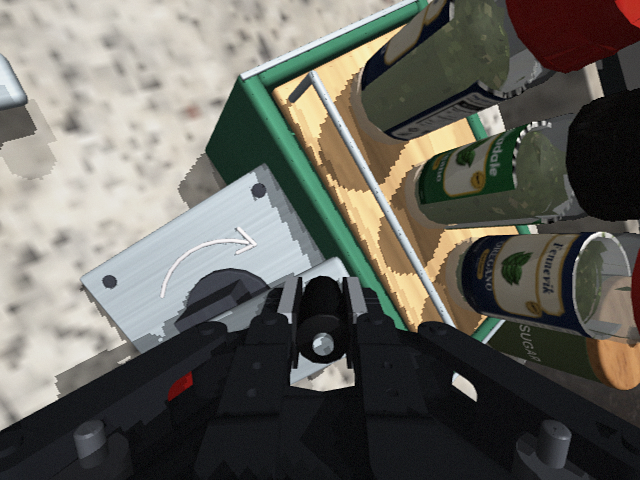

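The tray surface measures 0.1309 m against 0.1307 m for the rim, so it is flush. In the picture the tray fills the housing up to its green rim. I release with a partial opening, because the block sits close to one finger, and withdraw along the shaft axis.

```bash
python3 -m creep '[[0,0,0,0,0,0,0.2],[0,0,0,0,0,0,0.1],[0,0,0,0,0,0,0.1],[0,0,0,0,0,0,0.1],[0,0,0,0,0,0,0.1]]' && python3 -m creep '[[0,0,0,0,0,-0.01,0.1],[0,0,0,0,0,-0.02,0.1],[0,0,0,0,0,-0.03,0.1],[0,0,0,0,0,-0.03,0.1],[0,0,0,0,0,-0.02,0.1]]' && python3 -m creep '[[0,0,0,0,0,0,0.1],[0,0,0,0,0,0,0.1],[0,0,0,0,0,0,0.1]]'; python3 ang.py; python3 tray.py
python3 - <<'E'
from h import *
s=eyes.snapshot("wrist"); w=s["frame"][:,:,::-1]; t=eyes.snapshot("side")["frame"][150:280,290:430,::-1]
o=np.zeros((400,800,3),np.uint8); o[:360,:480]=cv2.resize(w,(480,360)); o[:297,480:]=cv2.resize(t,(320,297)); cv2.imwrite("pics/mix11.png",o)
E
```

```text
time: 18.15
tcp_pos: [0.5395, -0.0033, 0.1367]
tcp_rot: [2.357, 1.588, 0.682]
wrist_force: [-0.5, 0.1, 1.3]
grip_width: 0.444
grip_force: 0.0
time: 18.57
tcp_pos: [0.4854, -0.0118, 0.2345]
tcp_rot: [2.355, 1.588, 0.683]
wrist_force: [0.8, -0.3, -0.1]
grip_width: 0.448
grip_force: 0.0
time: 18.82
tcp_pos: [0.4858, -0.0116, 0.2317]
tcp_rot: [2.357, 1.588, 0.682]
wrist_force: [-0.4, 0.1, -0.8]
grip_width: 0.451
grip_force: 0.0
tcp [ 0.4858 -0.0116  0.2317] 
 [[ 0.3089  0.8152  0.4899]
 [ 0.9165 -0.3928  0.0757]
 [ 0.2542  0.4256 -0.8685]] q [-0.471 -0.393  2.212  0.372  0.923 -0.252] F [-0.4  0.1 -0.8] T [ 0.01  0.21 -0.01] grip 0.451 0.0
tool xyz from axis [ 0.0263  0.0514 -0.1089] alpha 62.9 r 0.0578 turn err [-0.0048  0.0003 -0.0022] F [-0.2 -0.6  0.5]
scene wood 632 [0.1302 0.1314 0.1325 0.1339 0.1353] rim 487 [0.1309 0.1341 0.1353]
side wood 497 [0.1279 0.1289 0.1298 0.1307 0.1316] rim 279 [0.1279 0.1303 0.1314]
wrist wood 7094 [0.13   0.1303 0.1307 0.1312 0.1315] rim 4606 [0.13   0.1311 0.1316]
```

View pics/mix11.png

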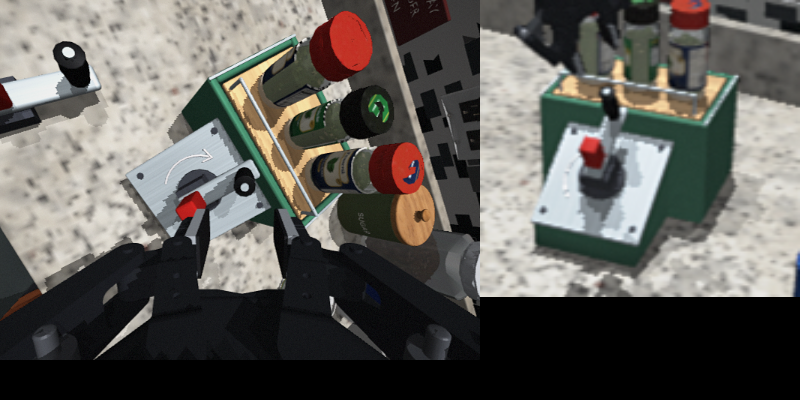

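The crank is on the shaft, knob up-slope, and the tray is flush. One numeric check that the hub is still home before hand-in.

```bash
python3 - <<'E'
from h import *
s=eyes.snapshot("wrist"); m=s["range_z"]>0; Q=pts(s,m); f=cv2.cvtColor(s["frame"],cv2.COLOR_RGB2HSV)[m].astype(int); d=Q-SEAT; h=d@N; r=np.linalg.norm(d-np.outer(h,N),axis=1)
red=((f[:,0]<8)|(f[:,0]>172))&(f[:,1]>120)&(r<.03)&(h>.02)&(h<.09); print("block top",np.percentile(h[red],[50,80,95]).round(4))
k=(r>.045)&(r<.075)&(h>.06)&(h<.09)&(f[:,2]<90); print("knob top",np.percentile(h[k],[50,80,95]).round(4))
g=(r<.08)&(r>.03)&(abs(h+.006)<.005); print("face",np.median(h[g]).round(4))
E
```

```text
block top [0.0653 0.0675 0.0684]
knob top [0.0756 0.0763 0.0771]
face -0.0063
```

Block top is about 66–67 mm and knob top 76 mm above the seat, so the hub is home.

```bash
python3 -c "
from rig import sign_off
print(sign_off())"
```

```text
the job is handed in; nothing more can be done
None
```

The small steel crank is fully home on the shaft and wound clockwise until the tray measured flush with the rim (within about 0.2 mm); it has been released, the mug, tin and shaker were not touched, and the job was handed in about 19 s into the 72 s limit.

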